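# Post a sample vial through the sprung flap of a sample chamber

## Robot

A 7-joint arm with a two-finger parallel gripper is mounted at the origin on a cart in front of the work surface, level with it; the furniture and walls round the work are solid. World frame = base frame: x ahead of the robot, y to its left, z up, the work surface at z = 0. Lengths are in m, angles in rad, forces in N, time in s.
With the tool pointing down it reaches from about 0.425 to 0.875 m from the base axis. Payload 4.7 kg.
Tool frame: the origin (TCP) lies at the very end of the fingers, on their centre line; the grasp point (between the pads) lies 19 mm behind it (grip_point_offset is the distance from the TCP to the grasp point, in m); x points along the fingers, z is the direction in which the jaws open and shut, and the axes are right-handed (so a half turn about x gives the same grasp; the last joint's range is limited). The gripper opens to 87 mm and grips with 3 to 60 N. Pads are 19 mm wide; open, the fingers measure 117 mm over their backs; the gripper's body (75 mm by 190 mm) begins 51 mm behind the grasp point.
Start: joints at [-1.191, 0.321, -0.07, 1.45, 0.023, 1.371, -0.057], TCP at [0.233, 0.607, 0.223] pointing down, gripper open.
Joint ranges: [-2.86, 2.86], [-0.3, 2.09], [-1.38, 1.24], [0.06, 2.45], [-1.56, 4.7], [0.09, 2.05], [-2.69, 2.69]. Speed limits (rad/s): [2.57, 2.57, 3.14, 3.14, 3.14, 3.14, 3.14].

## Interface

Orientations are given as a rotation vector (axis times angle).
In Python, from bench import get_state, get_image, calibration, close_job, grip_point_offset gives the robot as it stands.
- The arm moves only by the tool play_rows, never from a script. Its argument "targets" is a list of rows, each an object with "claw": the closure, from 0 (fully open) to 1 (shut); "linear": the shift along the tool's x, y, z as a fraction of full scale, a list of three; "rotation": the turn, a rotation vector about the tool's x, y, z as a fraction of full scale, a list of three. In form: [{"claw": claw, "linear": [x, y, z], "rotation": [wx, wy, wz]}, ...]. A call has 1 to 10 rows; each row shifts and turns the pose as measured when the row begins, along the tool's axes as they then stand; what a row does not reach is not made up. Full scale, the value 1, is 2.5 cm for a shift and 90 degrees for a turn. A row lasts 1/12 s, in which the tool goes at most 41.7 mm and 7.16 degrees, less where a joint would pass 70% of its speed; a pose out of reach is approached as far as the arm can. A call with a number of a shift or a turn outside -1 to 1 is refused whole. A call with a gripper value outside its range is refused whole. The fingers move at their own pace and stop on an object; "newtons" is the grip in N (left out, the last holds). Time passes only in rows, so rows that do not move let the fingers close. It gives the time, the measured TCP pose, the force and the opening at its end, in the units of the state.
- get_state(): the state, without advancing time (a new reading comes with each control period).
- get_image(name): name is "side" or "top" or "wrist"; returns the picture (400x640x3 uint8, blue, green, red); there is no depth.
- calibration(name): a dict with "fx", "fy", "cx", "cy" (pixels), "rvec" (rotation vector, rad) and "tvec" (3), from world to camera coordinates, as OpenCV has them; the wrist camera has in their place "hand_eye" (4x4, takes a point from camera to tool coordinates, whose origin is the TCP and whose axes are the tool frame's). Camera axes: x right, y down, z forward; pixel columns grow to the right and rows downward; lengths in m; the calibration is good to about 2 mm. The wrist camera is an equidistant fisheye: a pixel r from the principal point sees the ray r / f radians off the axis. A picture is of the moment at which its call begins: read the wrist's pose just before it. calibration takes no time and is no camera call.
- close_job(): hands the job in, once; it reports no verdict.
The state is a dict: "time": time; "joint_positions": joint angles; "qd": joint speeds; "joint_torque": joint torques, N m; "position": TCP position; "tool_rot": TCP orientation; "ft_force": force on the tool from outside, world axes, zero at the start; "torque": the same for the moment, N m; "grip_width": opening from 0.0 (shut) to 1.0 (fully open).
Only numpy, scipy, OpenCV 4.12 (cv2) and the standard library are available. Lean on these libraries where they do the work, as an engineer would, in place of code of your own. Each camera call takes 0.05 s, during which the arm holds its last target. There are 200 camera calls.

## Task

Load the white screw-cap sample vial into the sample chamber of the white bench instrument: pick it up and, bottom end first and square to the slope, push the sprung flap of the sloping port open with the vial itself. Let the vial go inside so that it slides down to the end stop and stands there cap uppermost, and take the hand out so that the flap shuts behind it. Leave the dropping bottle, the brass weight and the small beaker where they stand.

Things in the scene. Friction and masses are not known exactly. Their poses are not given: they have to be found in the camera images.
- vial_center (a point): Centre, half-way up, of the screw-cap sample vial: a round plain white vial 27 mm in diameter and 58 mm tall, its cap is the top 13 mm; about 100 g. It stands upright on the worktop; its z axis points from bottom to cap. Grasp it across its diameter round the upper half.
- chamber: White bench instrument, 162 mm deep (x), 160 mm wide (y), 300 mm high, fixed. Origin: centre of its underside; its front faces its own -x. The front wall is 117 mm high; behind it the top slopes up to 155 mm, where a tower stands whose head, 245 to 300 mm above the worktop, overhangs the sloping port, so that a vertical tool cannot get in.
- port: The port in the sloping top. Origin: centre of its mouth, in the outer surface. z points out of it, square to the slope (26 degrees from vertical, leaning towards the instrument's front), x up the slope, y along the port's long side. The opening is 42 mm in x (-21 to +21) and 103 mm in y: fingers round the vial fit through. The chamber runs straight along -z behind it.
- flap (a joint): Angle of the grey flap in the port's mouth, 41 mm by 99 mm, 2 mm thick: 0 = shut, grows as it swings inwards, to 1.45 rad. It is hinged along the port's upper long edge (port x = +21 mm); its free edge lies at the lower edge. A spring shuts it: 0.04 Nm when shut (about 2 N at the middle), 0.05 Nm wide open. The vial's weight alone does not open it.
- flap_edge (a point): Middle of the flap's free edge (outer side).
- dropper: Bystander: clear dropping bottle with a black bulb, 33 mm in diameter, 100 mm tall, standing; origin at the centre of its underside.
- weight: Bystander: brass weight with a knob, 24 mm in diameter, 26 mm tall; origin at the centre of its underside.
- small_beaker: Bystander: small clear beaker with a spout, 53 mm by 62 mm, 56 mm tall; origin at the centre of its underside.
- port_stop (a point): Centre of the chamber's end stop, 110 mm behind the mouth (port z = -110 mm); same axes as the port. The chamber is 104 mm wide in y, its smooth lower slide wall is at x = -21 mm, the upper wall at +28. A vial let go with its bottom 70 mm or more behind the mouth slides to the stop (its centre then near z = -81, x = -7); if it hangs, push its cap with closed fingers.
There are look-alikes about, which are no part of the job. Of the things that look like the part that bears vial_center, the largest one is meant.

How it is judged:
By the outcome, as a careful person would: the job done as asked, in the order asked, and still so for the second after the job is handed in, with the robot touching nothing.
It also fails if it takes over 42 s, if anything falls off the work surface, if the arm or the gripper's body presses on something with over 40 N, if the wrist force passes 120 N, or if a joint passes its speed limit or range.

## Working session

There is one attempt and no reset: what is moved stays moved. The work goes in short steps, Python scripts to look and compute and a tool call to move; the robot and the scene stay as the last step left them, time stands still between calls to the robot, and variables do not carry over. Pictures are saved under pics/ and viewed, about 8 in all and at most 12, crops included, and the job is handed in when it is done.

Besides the shell and the picture viewer there is one more tool, called after "Request:" as a command line: name --argument value ..., lists and objects as JSON in quotes. play_rows: Moves the arm, as the interface text tells. Shift numbers are shares of 2.5 cm and turn numbers shares of 90 degrees, none past 1 either way. Its arguments: {"type":"object","properties":{"targets":{"type":"array"},"newtons":{"type":"number"}},"required":["targets"]}

```bash
mkdir -p pics; ls
python3 - <<'E'
from bench import *
import cv2
print(get_state()); print(grip_point_offset if not callable(grip_point_offset) else grip_point_offset())
for n in("side","top"):
    cv2.imwrite(f"pics/{n}0.png",get_image(n)); print(n,calibration(n))
print(calibration("wrist"))
E
```

```text
pics
{'time': 0.0, 'joint_positions': array([-1.19092569,  0.32183553, -0.0700808 ,  1.45170085,  0.0226378 ,
        1.37080776, -0.05690203]), 'qd': array([-0.00026459, -0.0002556 , -0.00045909, -0.00100311,  0.00120143,
       -0.00052524,  0.00096438]), 'joint_torque': array([ 1.41446471e-04, -4.91282523e+01, -4.03810563e-01, -3.12535608e+01,
       -6.40455913e-02,  4.35870280e-02,  1.48503505e-04]), 'position': array([0.23234322, 0.60644478, 0.22144039]), 'tool_rot': array([-0.9369244 ,  1.3618912 ,  0.93490172]), 'ft_force': array([0.31874904, 0.92361913, 0.48823682]), 'torque': array([-0.00023784, -0.03338111,  0.01498137]), 'grip_width': 1.0048275320423088}
0.0187
side {'fx': 484.14242485848513, 'fy': 484.14242485848513, 'cx': 319.2700687037459, 'cy': 198.525798315917, 'rvec': array([ 1.98606708,  0.04370139, -0.0188083 ]), 'tvec': array([-0.50540607,  0.09080106,  1.18207365])}
top {'fx': 425.07791140720195, 'fy': 425.07791140720195, 'cx': 318.23846501723244, 'cy': 203.641547514929, 'rvec': array([ 1.96418722, -2.14990984,  0.33754419]), 'tvec': array([-0.00724201,  0.51828839,  0.9979105 ])}
{'fx': 309.70691628693146, 'fy': 309.70691628693146, 'cx': 318.2866127413786, 'cy': 196.37038460678465, 'hand_eye': array([[-6.64717135e-04, -2.90240471e-01,  9.56953514e-01,
        -1.62655568e-01],
       [-1.16852614e-04, -9.56953696e-01, -2.90240607e-01,
         8.00192747e-02],
       [ 9.99999772e-01, -3.04750424e-04,  6.02188162e-04,
         1.03806077e-04],
       [ 0.00000000e+00,  0.00000000e+00,  0.00000000e+00,
         1.00000000e+00]])}
```

View pics/side0.png

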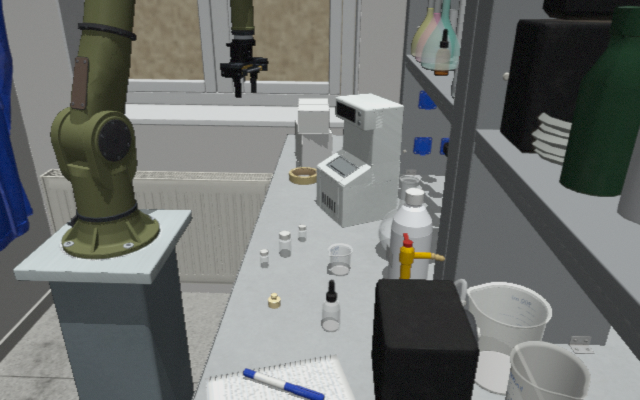

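View pics/top0.png

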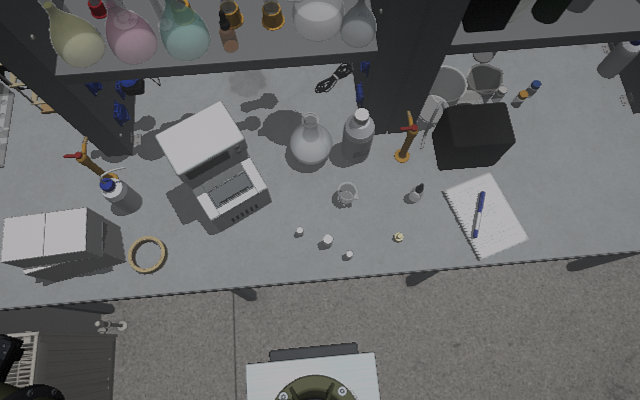

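The side view shows three white vials, at about (265,258), (285,243) and (302,232). In the top view they are at about (349,255), (327,241) and (299,232). The middle one looks largest. The instrument's port is near (232,187) in the top view. I'll check both with close crops.

```bash
cat > h.py <<'E'
import numpy as np, cv2
from scipy.spatial.transform import Rotation as R
from bench import *
def cam(n):
    c=calibration(n); K=np.array([[c['fx'],0,c['cx']],[0,c['fy'],c['cy']],[0,0,1]]); return K,R.from_rotvec(c['rvec']).as_matrix(),np.array(c['tvec'])
def ray(n,u,v):
    K,r,t=cam(n); d=r.T@np.linalg.solve(K,[u,v,1]); return -r.T@t,d/np.linalg.norm(d)
def plane(n,u,v,z):
    o,d=ray(n,u,v); return o+d*(z-o[2])/d[2]
def tri(p,q):
    (a,d),(b,e)=ray('top',*p),ray('side',*q)
    s=np.linalg.lstsq(np.c_[d,-e],b-a,rcond=None)[0]; P,Q=a+s[0]*d,b+s[1]*e
    return (P+Q)/2,np.linalg.norm(P-Q)
def proj(n,P):
    K,r,t=cam(n); p=(r@np.atleast_2d(P).T).T+t; p=p@K.T; return p[:,:2]/p[:,2:]
E
python3 - <<'E'
from h import *
t=cv2.imread('pics/top0.png'); s=cv2.imread('pics/side0.png')
a=cv2.resize(t[95:265,155:365],None,fx=3.8,fy=3.5,interpolation=cv2.INTER_CUBIC)
a=cv2.resize(t[95:245,150:350],(800,600),interpolation=cv2.INTER_CUBIC); cv2.imwrite('pics/topc.png',a)
b=cv2.resize(s[90:275,245:425],(584,600),interpolation=cv2.INTER_CUBIC); cv2.imwrite('pics/sidec.png',b)
for n,im,box in(('top',t,(285,222,365,265)),('side',s,(255,220,315,272))):
    x0,y0,x1,y1=box; g=cv2.cvtColor(im[y0:y1,x0:x1],cv2.COLOR_BGR2GRAY); 
    k,l,st,c=cv2.connectedComponentsWithStats((g>np.median(g)+25).astype(np.uint8))
    for i in range(1,k):
        if st[i,4]>15: print(n,st[i]+[x0,y0,0,0,0],c[i]+[x0,y0])
E
```

```text
top [297 227   6   6  29] [299.4137931  229.72413793]
top [323 234  10  10  62] [327.64516129 238.56451613]
top [347 251   6   6  28] [349.21428571 253.5       ]
side [280 231   9   4  29] [284.10344828 232.44827586]
```

View pics/topc.png

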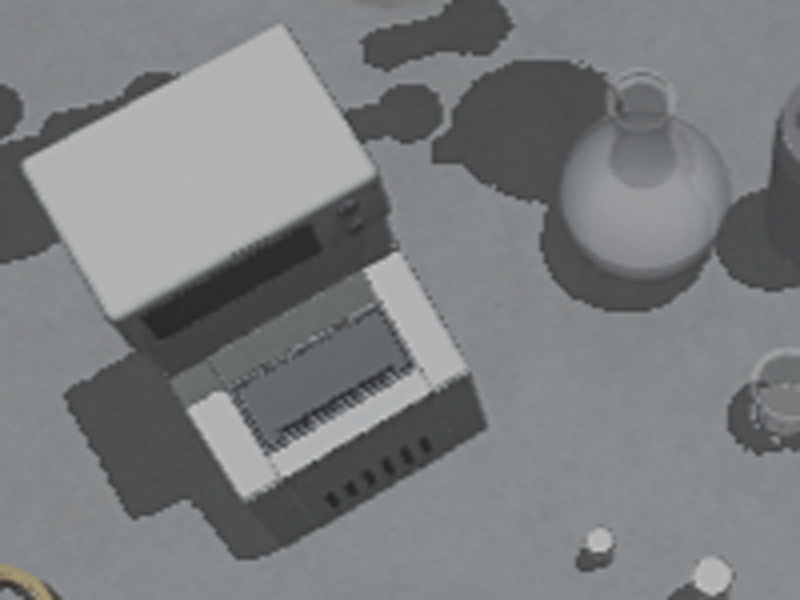

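View pics/sidec.png

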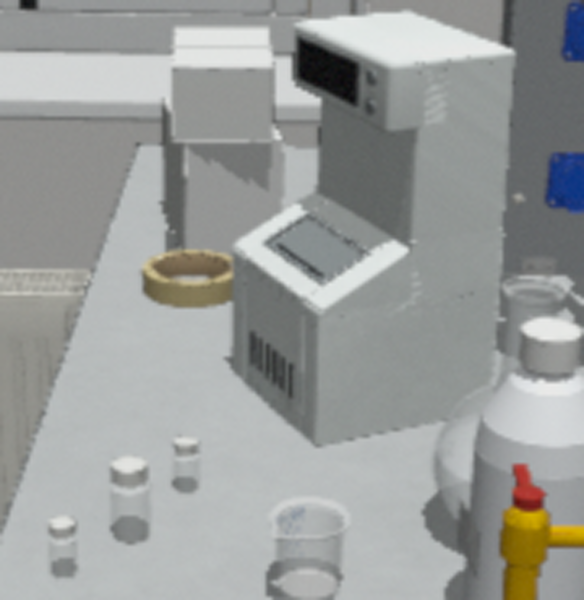

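Candidates in the top view are the vials at (299,230), (327,239) and (349,254). The crops show the middle one (327,239) is clearly the largest, so that is the target. The port's grey flap spans about (208,192)–(253,188) in the top view.

Run:
```python
from h import *
from scipy.optimize import least_squares
v=plane('top',327.6,238.6,.058); print('vial',v,'side proj top/bottom',proj('side',[[*v[:2],.058],[*v[:2],0]]))
for p in((299.4,229.7),(349.2,253.5)): print('small',plane('top',*p,.04))
print('top radius px->m',np.linalg.norm(plane('top',323,238,.058)-plane('top',332,238,.058)))
# instrument: local corners
L=np.array([[-.081,-.08,.117],[-.081,.08,.117],[.081,.08,.3],[.081,-.08,.3]])
T=np.array([[267.5,188],[211.7,220.3],[155.5,135.75],[220,101.3]])
S=np.array([[342.7,185.8],[317.4,167.2]])
def pose(q):
    c,s=np.cos(q[2]),np.sin(q[2]); return np.array([[c,-s,0],[s,c,0],[0,0,1]]),np.array([q[0],q[1],0])
def f(q):
    r,t=pose(q); W=L@r.T+t
    return np.r_[(proj('top',W)-T).ravel(),(proj('side',W[:2])-S).ravel()]
o=least_squares(f,[.6,.3,.5],loss='soft_l1'); print('inst',o.x,np.degrees(o.x[2])); print(o.fun.reshape(-1,2).round(2) if 0 else f(o.x).reshape(-1,2).round(2))
r,t=pose(o.x)
# port corners measured on slope plane, local frame
n=np.array([-np.sin(np.radians(26)),0,np.cos(np.radians(26))]); p0=np.array([-.081,0,.117])
def onslope(cn,u,v):
    a,d=ray(cn,u,v); a=r.T@(a-t); d=r.T@d; k=n@(p0-a)/(n@d); return a+k*d
for u,v in((235,385),(380,305),(413,370),(272,450)): print('top',onslope('top',150+u/4,95+v/4).round(4))
for u,v in((268,240),(307,215),(372,247),(325,284)): print('side',onslope('side',245+u/3.244,90+v/3.243).round(4))
s=get_state(); M=R.from_rotvec(s['tool_rot']).as_matrix(); print(M.round(3))
```

```text
vial [ 0.42836865 -0.06980533  0.058     ] side proj top/bottom [[283.53891179 232.31395094]
 [284.12316262 254.86638965]]
small [ 4.62595073e-01 -1.12760362e-04  4.00000000e-02]
small [ 0.38893261 -0.12158194  0.04      ]
top radius px->m 0.02278060053102219
inst [0.59269946 0.17513079 0.48453737] 27.761946191192575
[[ 0.83 -0.91]
 [-0.16  0.57]
 [-1.52 -0.33]
 [ 0.58 -2.05]
 [-0.45  0.1 ]
 [-2.94 -1.76]]
top [-0.0229  0.0483  0.1453]
top [-0.0249 -0.0507  0.1444]
top [-0.0647 -0.0475  0.1249]
top [-0.0632  0.0502  0.1257]
side [-0.0577  0.0473  0.1284]
side [-0.0228  0.046   0.1454]
side [-0.0166 -0.0502  0.1484]
side [-0.0605 -0.0564  0.127 ]
[[-0.001 -0.934  0.358]
 [-0.002  0.358  0.934]
 [-1.    -0.    -0.002]]
```

```bash
cat >> h.py <<'E'
YAW=0.4845; C0=np.array([.5927,.1751,0])
RI=R.from_euler('z',YAW).as_matrix()
a26=np.radians(26)
def frames():
    py=RI@[0,1,0]; pz=RI@[-np.sin(a26),0,np.cos(a26)]; px=np.cross(py,pz)
    po=C0+RI@[-.042,0,.136]
    return po,np.c_[px,py,pz]
def Rdown():
    z=RI@[0,1,0]; x=np.array([0,0,-1.]); return np.c_[x,np.cross(z,x),z]
def Rport():
    P=frames()[1]; x=-P[:,2]; z=P[:,1]; return np.c_[x,np.cross(z,x),z]
def plan(tp,tR,step=.022,deg=6,n=None):
    s=get_state(); p=np.array(s['position']); M=R.from_rotvec(s['tool_rot']); tR=R.from_matrix(tR)
    rv=(M.inv()*tR).as_rotvec(); d=np.array(tp)-p
    n=n or max(1,int(np.ceil(max(np.linalg.norm(d)/step,np.degrees(np.linalg.norm(rv))/deg))))
    print('n',n,'dist',np.linalg.norm(d).round(4),'rot',np.degrees(rv).round(2),'rotrow',(rv/n/(np.pi/2)).round(4))
    for i in range(n):
        Mi=M*R.from_rotvec(rv*i/n); print((Mi.inv().apply(d/n)/.025).round(2).tolist(),end=' ')
    print()
E
python3 - <<'E'
from h import *
plan([.40,.25,.26],Rdown())
po,P=frames();print(po,P.round(3))
E
```

```text
n 18 dist 0.3959 rot [-4.871e+01 -9.000e-02 -4.000e-02] rotrow [-0.0301 -0.0001 -0.    ]
[-0.08, -0.63, -0.61] [-0.08, -0.6, -0.64] [-0.08, -0.57, -0.66] [-0.08, -0.54, -0.69] [-0.08, -0.51, -0.71] [-0.08, -0.47, -0.74] [-0.08, -0.44, -0.76] [-0.08, -0.4, -0.78] [-0.08, -0.36, -0.8] [-0.08, -0.32, -0.81] [-0.08, -0.29, -0.83] [-0.08, -0.25, -0.84] [-0.08, -0.21, -0.85] [-0.09, -0.17, -0.86] [-0.09, -0.13, -0.87] [-0.09, -0.08, -0.87] [-0.09, -0.04, -0.87] [-0.09, -0.0, -0.88] 
[0.55553387 0.15553783 0.136     ] [[ 0.795 -0.466 -0.388]
 [ 0.419  0.885 -0.204]
 [ 0.438  0.     0.899]]
```

Request:
play_rows --targets '[{"claw": 0.3, "linear": [-0.08, -0.63, -0.61], "rotation": [-0.03, 0, 0]}, {"claw": 0.3, "linear": [-0.08, -0.6, -0.64], "rotation": [-0.03, 0, 0]}, {"claw": 0.3, "linear": [-0.08, -0.57, -0.66], "rotation": [-0.03, 0, 0]}, {"claw": 0.3, "linear": [-0.08, -0.54, -0.69], "rotation": [-0.03, 0, 0]}, {"claw": 0.3, "linear": [-0.08, -0.51, -0.71], "rotation": [-0.03, 0, 0]}, {"claw": 0.3, "linear": [-0.08, -0.47, -0.74], "rotation": [-0.03, 0, 0]}, {"claw": 0.3, "linear": [-0.08, -0.44, -0.76], "rotation": [-0.03, 0, 0]}, {"claw": 0.3, "linear": [-0.08, -0.4, -0.78], "rotation": [-0.03, 0, 0]}, {"claw": 0.3, "linear": [-0.08, -0.36, -0.8], "rotation": [-0.03, 0, 0]}]'

```text
time: 0.85
position: [0.3144, 0.4234, 0.2332]
tool_rot: [-1.277, 1.18, 1.277]
ft_force: [0.2, 0.4, 0.3]
grip_width: 0.698
```

Run:
```python
from h import *
s=get_state();print(s['position'],s['joint_positions'].round(2),s['grip_width'],np.abs(s['qd']).max())
plan([.40,.25,.26],Rdown())
```

```text
[0.31439056 0.42339106 0.23316009] [-0.97  0.07 -0.01  1.73 -0.    1.36  0.68] 0.6984180802290796 1.0441395111861407
n 9 dist 0.1952 rot [-22.65  -0.4   -0.65] rotrow [-0.028  -0.0005 -0.0008]
[-0.12, -0.31, -0.8] [-0.12, -0.27, -0.82] [-0.12, -0.24, -0.83] [-0.12, -0.2, -0.84] [-0.12, -0.16, -0.84] [-0.12, -0.13, -0.85] [-0.12, -0.09, -0.85] [-0.12, -0.05, -0.86] [-0.12, -0.02, -0.86]
```

Request:
play_rows --targets '[{"claw": 0.4, "linear": [-0.12, -0.31, -0.8], "rotation": [-0.028, 0, 0]}, {"claw": 0.4, "linear": [-0.12, -0.27, -0.82], "rotation": [-0.028, 0, 0]}, {"claw": 0.4, "linear": [-0.12, -0.24, -0.83], "rotation": [-0.028, 0, 0]}, {"claw": 0.4, "linear": [-0.12, -0.2, -0.84], "rotation": [-0.028, 0, 0]}, {"claw": 0.4, "linear": [-0.12, -0.16, -0.84], "rotation": [-0.028, 0, 0]}, {"claw": 0.4, "linear": [-0.12, -0.13, -0.85], "rotation": [-0.028, 0, 0]}, {"claw": 0.4, "linear": [-0.12, -0.09, -0.85], "rotation": [-0.028, 0, 0]}, {"claw": 0.4, "linear": [-0.12, -0.05, -0.86], "rotation": [-0.028, 0, 0]}, {"claw": 0.4, "linear": [-0.12, -0.02, -0.86], "rotation": [-0.028, 0, 0]}]'

```text
time: 1.6
position: [0.403, 0.239, 0.2587]
tool_rot: [-1.572, 0.947, 1.581]
ft_force: [0.9, 0.6, 0.4]
grip_width: 0.6
```

Run:
```python
from h import *
s=get_state();print(s['position'],s['joint_positions'].round(2),s['grip_width'],np.abs(s['qd']).max())
plan([.428,-.07,.19],Rdown(),step=.0235)
```

```text
[0.4029918  0.23900656 0.25869354] [-0.78 -0.07  0.17  1.82  0.02  1.42  1.47] 0.6003388059303033 1.0768373163855505
n 14 dist 0.3175 rot [ 1.21 -0.36 -1.11] rotrow [ 0.001  -0.0003 -0.0009]
[0.21, 0.36, -0.81] [0.21, 0.36, -0.81] [0.21, 0.36, -0.81] [0.21, 0.36, -0.81] [0.2, 0.36, -0.81] [0.2, 0.36, -0.81] [0.2, 0.36, -0.81] [0.2, 0.35, -0.81] [0.2, 0.35, -0.81] [0.2, 0.35, -0.81] [0.2, 0.35, -0.81] [0.2, 0.35, -0.81] [0.2, 0.35, -0.81] [0.2, 0.35, -0.81]
```

Request:
play_rows --targets '[{"claw": 0.4, "linear": [0.2, 0.36, -0.81], "rotation": [0.001, 0, -0.001]}, {"claw": 0.4, "linear": [0.2, 0.36, -0.81], "rotation": [0.001, 0, -0.001]}, {"claw": 0.4, "linear": [0.2, 0.36, -0.81], "rotation": [0.001, 0, -0.001]}, {"claw": 0.4, "linear": [0.2, 0.36, -0.81], "rotation": [0.001, 0, -0.001]}, {"claw": 0.4, "linear": [0.2, 0.36, -0.81], "rotation": [0.001, 0, -0.001]}, {"claw": 0.4, "linear": [0.2, 0.36, -0.81], "rotation": [0.001, 0, -0.001]}, {"claw": 0.4, "linear": [0.2, 0.36, -0.81], "rotation": [0.001, 0, -0.001]}, {"claw": 0.4, "linear": [0.2, 0.36, -0.81], "rotation": [0.001, 0, -0.001]}, {"claw": 0.4, "linear": [0.2, 0.36, -0.81], "rotation": [0.001, 0, -0.001]}, {"claw": 0.4, "linear": [0.2, 0.36, -0.81], "rotation": [0.001, 0, -0.001]}]'

```text
time: 2.43
position: [0.4204, 0.006, 0.2074]
tool_rot: [-1.564, 0.942, 1.56]
ft_force: [0.8, -0.6, -0.1]
grip_width: 0.601
```

Run:
```python
from h import *
s=get_state();print(s['position'],s['joint_positions'].round(2),s['grip_width'],np.abs(s['qd']).max())
plan([.428,-.07,.19],Rdown(),step=.0235)
```

```text
[0.42041226 0.00602414 0.20742582] [-0.58 -0.2   0.44  2.01  0.09  1.31  1.89] 0.6007948311655098 0.574377926169903
n 4 dist 0.0784 rot [ 0.36 -0.29 -0.2 ] rotrow [ 0.001  -0.0008 -0.0006]
[0.18, 0.29, -0.71] [0.18, 0.29, -0.71] [0.18, 0.29, -0.71] [0.18, 0.29, -0.71]
```

Request:
play_rows --targets '[{"claw": 0.4, "linear": [0.18, 0.29, -0.71], "rotation": [0.001, 0, 0]}, {"claw": 0.4, "linear": [0.18, 0.29, -0.71], "rotation": [0.001, 0, 0]}, {"claw": 0.4, "linear": [0.18, 0.29, -0.71], "rotation": [0, 0, 0]}, {"claw": 0.4, "linear": [0.18, 0.29, -0.71], "rotation": [0, 0, 0]}, {"claw": 0.4, "linear": [0, 0, 0], "rotation": [0, 0, 0]}, {"claw": 0.4, "linear": [0, 0, 0], "rotation": [0, 0, 0]}]'

```text
time: 2.93
position: [0.425, -0.0796, 0.1865]
tool_rot: [-1.553, 0.951, 1.555]
ft_force: [-0.5, 1.0, 0.6]
grip_width: 0.603
```

```bash
cat >> h.py <<'E'
def wray(u,v,s):
    c=calibration('wrist'); x,y=(u-c['cx'])/c['fx'],(v-c['cy'])/c['fy']; r=np.hypot(x,y)
    d=np.array([np.sin(r)*x/r,np.sin(r)*y/r,np.cos(r)]); H=np.array(c['hand_eye']); M=R.from_rotvec(s['tool_rot']).as_matrix()
    return np.array(s['position'])+M@H[:3,3],M@H[:3,:3]@d
def wplane(u,v,s,z):
    o,d=wray(u,v,s); return o+d*(z-o[2])/d[2]
def wproj(P,s):
    c=calibration('wrist'); H=np.array(c['hand_eye']); M=R.from_rotvec(s['tool_rot']).as_matrix()
    q=H[:3,:3].T@(M.T@(np.array(P)-s['position'])-H[:3,3]); th=np.arctan2(np.hypot(q[0],q[1]),q[2]); k=th/np.hypot(q[0],q[1])
    return np.array([c['cx']+c['fx']*k*q[0],c['cy']+c['fy']*k*q[1]])
E
python3 - <<'E'
from h import *
s=get_state();im=get_image('wrist');cv2.imwrite('pics/w1.png',im)
print(s['position'],s['joint_positions'].round(2),np.abs(s['qd']).max())
print(wproj([.428,-.07,.058],s),wproj([.428,-.07,.0],s))
E
```

```text
[ 0.42496297 -0.07955842  0.18654977] [-0.5  -0.17  0.57  2.02  0.1   1.27  2.08] 0.03143671718012555
[325.6255611  195.79643549] [324.60002238 181.69785504]
```

View pics/w1.png

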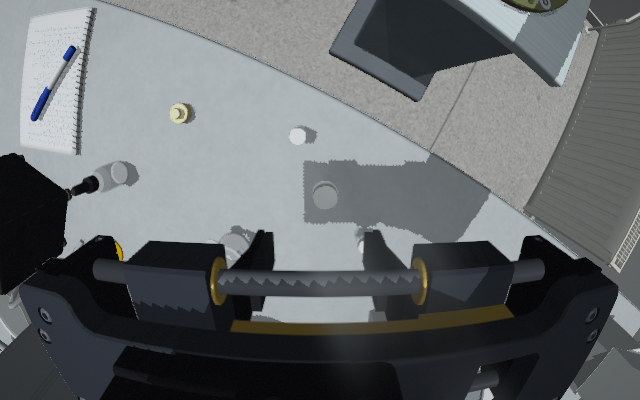

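The wrist view shows the chosen vial in shadow at (325,195), where I predicted it. The small vials are at (298,135) and near (365,240). I'll refine its position from the cap blob, then descend.

Run:
```python
from h import *
im=cv2.imread('pics/w1.png'); s=get_state()
g=cv2.cvtColor(im[170:215,305:348],cv2.COLOR_BGR2GRAY); print(np.percentile(g,[5,50,90,98]))
k,l,st,c=cv2.connectedComponentsWithStats((g>np.median(g)+12).astype(np.uint8))
for i in range(1,k):
    if st[i,4]>30: print(st[i]+[305,170,0,0,0],c[i]+[305,170],wplane(*(c[i]+[305,170]),s,.058))
cv2.imwrite('pics/w1c.png',cv2.resize(im[160:225,290:360],(560,520),interpolation=cv2.INTER_CUBIC))
plan([.428,-.07,.10],Rdown(),n=6)
```

```text
[111. 121. 145. 148.]
[313 181  20  10  45] [320.64444444 183.37777778] [ 0.41905208 -0.0804178   0.058     ]
[313 186  24  23 446] [324.8206278  197.22197309] [ 0.42960003 -0.07028324  0.058     ]
n 6 dist 0.0872 rot [-0.33 -0.2  -0.41] rotrow [-0.0006 -0.0004 -0.0008]
[0.58, -0.05, 0.05] [0.58, -0.05, 0.05] [0.58, -0.05, 0.05] [0.58, -0.05, 0.05] [0.58, -0.05, 0.05] [0.58, -0.05, 0.05]
```

View pics/w1c.png

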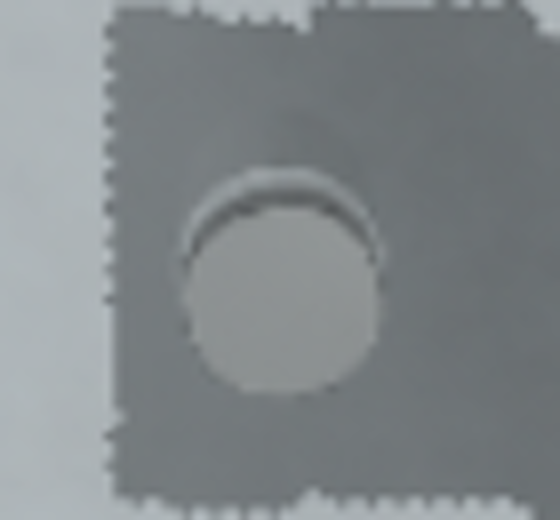

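Request:
play_rows --targets '[{"claw": 0.4, "linear": [0.58, -0.05, 0.05], "rotation": [-0.001, 0, -0.001]}, {"claw": 0.4, "linear": [0.58, -0.05, 0.05], "rotation": [-0.001, 0, -0.001]}, {"claw": 0.4, "linear": [0.58, -0.05, 0.05], "rotation": [-0.001, 0, -0.001]}, {"claw": 0.4, "linear": [0.58, -0.05, 0.05], "rotation": [0, 0, -0.001]}, {"claw": 0.4, "linear": [0.58, -0.05, 0.05], "rotation": [0, 0, -0.001]}, {"claw": 0.4, "linear": [0, 0, 0], "rotation": [0, 0, 0]}]'

```text
time: 3.48
position: [0.4291, -0.0644, 0.113]
tool_rot: [-1.566, 0.93, 1.556]
ft_force: [-1.1, 0.3, -0.7]
grip_width: 0.605
```

Run:
```python
from h import *
s=get_state();print(s['position'],s['joint_positions'].round(2),s['grip_width'],np.abs(s['qd']).max())
plan([.4293,-.0702,.023],Rdown(),n=6)
```

```text
[ 0.42908188 -0.06444473  0.11301286] [-0.52 -0.09  0.58  2.12  0.06  1.09  2.11] 0.6045909531355443 0.033539671458040335
n 6 dist 0.0902 rot [ 0.48 -0.16  0.34] rotrow [ 0.0009 -0.0003  0.0006]
[0.6, 0.02, -0.03] [0.6, 0.02, -0.03] [0.6, 0.02, -0.03] [0.6, 0.02, -0.03] [0.6, 0.02, -0.03] [0.6, 0.02, -0.03]
```

Request:
play_rows --targets '[{"claw": 0.4, "linear": [0.5, 0.06, -0.12], "rotation": [0.001, 0, 0.001]}, {"claw": 0.4, "linear": [0.5, 0.04, -0.08], "rotation": [0.001, 0, 0.001]}, {"claw": 0.4, "linear": [0.5, 0, 0], "rotation": [0, 0, 0]}, {"claw": 0.4, "linear": [0, 0, 0], "rotation": [0, 0, 0]}]'

```text
time: 3.82
position: [0.4309, -0.066, 0.0766]
tool_rot: [-1.569, 0.929, 1.56]
ft_force: [-1.0, -0.2, -0.5]
grip_width: 0.598
```

Run:
```python
from h import *
s=get_state();print(s['position'],s['joint_positions'].round(2),s['grip_width'],np.abs(s['qd']).max())
plan([.4293,-.0702,.023],Rdown(),n=4)
```

```text
[ 0.43092127 -0.0659802   0.0766063 ] [-0.51 -0.03  0.6   2.15  0.02  1.01  2.15] 0.5977190447830383 0.03770875172669198
n 4 dist 0.0538 rot [ 0.7  -0.15  0.28] rotrow [ 0.002  -0.0004  0.0008]
[0.54, 0.04, -0.03] [0.54, 0.04, -0.03] [0.54, 0.04, -0.03] [0.54, 0.03, -0.03]
```

Request:
play_rows --targets '[{"claw": 0.4, "linear": [0.54, 0.05, -0.05], "rotation": [0.002, 0, 0.001]}, {"claw": 0.4, "linear": [0.54, 0.05, -0.05], "rotation": [0.002, 0, 0.001]}, {"claw": 0.4, "linear": [0.54, 0.04, -0.03], "rotation": [0.002, 0, 0.001]}, {"claw": 0.4, "linear": [0.48, 0.03, -0.03], "rotation": [0.002, 0, 0]}, {"claw": 0.4, "linear": [0, 0, 0], "rotation": [0, 0, 0]}]'

```text
time: 4.23
position: [0.4339, -0.0677, 0.0281]
tool_rot: [-1.565, 0.931, 1.553]
ft_force: [-1.3, -0.3, 0.5]
grip_width: 0.595
```

Run:
```python
from h import *
s=get_state();print(s['position'],s['joint_positions'].round(2),s['grip_width'],np.abs(s['qd']).max())
plan([.4293,-.0702,.023],Rdown(),n=1)
```

```text
[ 0.43389344 -0.06774153  0.02811405] [-0.5   0.07  0.62  2.19 -0.05  0.89  2.21] 0.5949587117121644 0.04165830727666751
n 1 dist 0.0073 rot [ 0.32 -0.2   0.41] rotrow [ 0.0035 -0.0023  0.0046]
[0.2, 0.21, 0.0]
```

Request:
play_rows --targets '[{"claw": 0.4, "linear": [0.15, 0.22, 0], "rotation": [0.003, -0.002, 0.004]}, {"claw": 0.4, "linear": [0, 0, 0], "rotation": [0, 0, 0]}]'

```text
time: 4.4
position: [0.4299, -0.0696, 0.0259]
tool_rot: [-1.559, 0.937, 1.557]
ft_force: [-0.2, 0.8, -0.5]
grip_width: 0.599
```

Run:
```python
from h import *
s=get_state();print(s['position'],s['joint_positions'].round(2),s['grip_width'],np.abs(s['qd']).max())
plan([.4293,-.0702,.023],Rdown(),n=1)
```

```text
[ 0.4298721  -0.06958483  0.02585804] [-0.5   0.07  0.62  2.19 -0.05  0.89  2.21] 0.5992327605292119 0.0410345249319339
n 1 dist 0.003 rot [ 0.13 -0.02  0.09] rotrow [ 0.0015 -0.0002  0.001 ]
[0.11, 0.03, -0.01]
```

Request:
play_rows --newtons 25 --targets '[{"claw": 0.4, "linear": [0.1, 0.02, 0], "rotation": [0, 0, 0]}, {"claw": 1, "linear": [0, 0, 0], "rotation": [0, 0, 0]}, {"claw": 1, "linear": [0, 0, 0], "rotation": [0, 0, 0]}, {"claw": 1, "linear": [0, 0, 0], "rotation": [0, 0, 0]}, {"claw": 1, "linear": [0, 0, 0], "rotation": [0, 0, 0]}, {"claw": 1, "linear": [0, 0, 0], "rotation": [0, 0, 0]}, {"claw": 1, "linear": [0, 0, 0], "rotation": [0, 0, 0]}]'

```text
time: 4.98
position: [0.4321, -0.0691, 0.0266]
tool_rot: [-1.562, 0.932, 1.552]
ft_force: [0.1, -0.2, -2.3]
grip_width: 0.296
```

Run:
```python
from h import *
s=get_state();print(s['position'],s['joint_positions'].round(2),s['grip_width']*87,np.abs(s['qd']).max(),s['ft_force'])
plan([.4293,-.0702,.20],Rdown(),n=9)
```

```text
[ 0.43208785 -0.06912879  0.02657473] [-0.5   0.07  0.62  2.19 -0.05  0.89  2.21] 25.738060732124662 0.002530127311240621 [ 0.1068481  -0.20695637 -2.29698993]
n 9 dist 0.1735 rot [ 0.17 -0.09  0.43] rotrow [ 0.0002 -0.0001  0.0005]
[-0.77, 0.01, 0.0] [-0.77, 0.01, 0.0] [-0.77, 0.01, 0.0] [-0.77, 0.01, 0.0] [-0.77, 0.01, 0.0] [-0.77, 0.01, 0.0] [-0.77, 0.01, 0.0] [-0.77, 0.01, 0.0] [-0.77, 0.01, 0.0]
```

Request:
play_rows --targets '[{"claw": 1, "linear": [-0.5, 0.01, 0], "rotation": [0, 0, 0]}, {"claw": 1, "linear": [-0.8, 0.01, 0], "rotation": [0, 0, 0]}, {"claw": 1, "linear": [-0.8, 0.01, 0], "rotation": [0, 0, 0]}, {"claw": 1, "linear": [-0.8, 0.01, 0], "rotation": [0, 0, 0]}, {"claw": 1, "linear": [-0.8, 0.01, 0], "rotation": [0, 0, 0]}, {"claw": 1, "linear": [-0.8, 0.01, 0], "rotation": [0, 0, 0]}, {"claw": 1, "linear": [-0.8, 0.01, 0], "rotation": [0, 0, 0]}, {"claw": 1, "linear": [-0.8, 0.01, 0], "rotation": [0, 0, 0]}]'

```text
time: 5.65
position: [0.4227, -0.0707, 0.1791]
tool_rot: [-1.552, 0.944, 1.565]
ft_force: [0.4, 0.8, -1.2]
grip_width: 0.292
```

Run:
```python
from h import *
s=get_state();print(s['position'],s['joint_positions'].round(2),s['grip_width']*87,np.abs(s['qd']).max(),s['ft_force'])
for u,v in((110,320),(380,180)): print('head front',(RI.T@(plane('top',150+u/4,95+v/4,.3)-C0)).round(3))
plan([.46,.08,.24],Rport(),n=10)
```

```text
[ 0.42269493 -0.07068797  0.17914607] [-0.52 -0.17  0.57  2.04  0.1   1.26  2.07] 25.394642505146486 0.5619628574450615 [ 0.44027177  0.8171707  -1.19370095]
head front [-0.026  0.079  0.3  ]
head front [-0.033 -0.076  0.3  ]
n 10 dist 0.1667 rot [  0.04   0.22 -26.45] rotrow [ 0.      0.0002 -0.0294]
[-0.24, -0.41, 0.46] [-0.23, -0.42, 0.46] [-0.21, -0.43, 0.46] [-0.19, -0.44, 0.46] [-0.17, -0.45, 0.46] [-0.15, -0.46, 0.46] [-0.12, -0.46, 0.46] [-0.1, -0.47, 0.46] [-0.08, -0.47, 0.46] [-0.06, -0.48, 0.46]
```

Request:
play_rows --targets '[{"claw": 1, "linear": [-0.24, -0.41, 0.46], "rotation": [0, 0, -0.029]}, {"claw": 1, "linear": [-0.23, -0.42, 0.46], "rotation": [0, 0, -0.029]}, {"claw": 1, "linear": [-0.21, -0.43, 0.46], "rotation": [0, 0, -0.029]}, {"claw": 1, "linear": [-0.19, -0.44, 0.46], "rotation": [0, 0, -0.029]}, {"claw": 1, "linear": [-0.17, -0.45, 0.46], "rotation": [0, 0, -0.029]}, {"claw": 1, "linear": [-0.15, -0.46, 0.46], "rotation": [0, 0, -0.029]}]'

```text
time: 6.15
position: [0.4447, 0.0111, 0.2188]
tool_rot: [-1.606, 0.711, 1.383]
ft_force: [-1.0, -0.5, -0.0]
grip_width: 0.295
```

Run:
```python
from h import *
s=get_state();print(s['position'],s['joint_positions'].round(2),s['grip_width']*87,np.abs(s['qd']).max(),s['ft_force'])
plan([.46,.08,.24],Rport(),n=5)
```

```text
[0.44465334 0.01110194 0.2187819 ] [-0.16 -0.3   0.14  2.1  -0.08  1.11  2.07] 25.673299585038798 1.838424113025329 [-0.98645581 -0.54254326 -0.03045001]
n 5 dist 0.0737 rot [  0.11   0.18 -11.68] rotrow [ 0.0002  0.0004 -0.0259]
[-0.07, -0.4, 0.43] [-0.06, -0.4, 0.43] [-0.04, -0.4, 0.43] [-0.02, -0.4, 0.43] [-0.01, -0.4, 0.43]
```

Run:
```python
from h import *
M=R.from_rotvec(get_state()['tool_rot']).as_matrix()
po,P=frames(); t=po+P@[-.003,0,.085]; print(t)
plan(t,M,n=8)
```

```text
[0.52017478 0.13692679 0.21108238]
n 8 dist 0.147 rot [ 0. -0.  0.] rotrow [ 0. -0.  0.]
[0.19, -0.6, 0.38] [0.19, -0.6, 0.38] [0.19, -0.6, 0.38] [0.19, -0.6, 0.38] [0.19, -0.6, 0.38] [0.19, -0.6, 0.38] [0.19, -0.6, 0.38] [0.19, -0.6, 0.38]
```

Request:
play_rows --targets '[{"claw": 1, "linear": [0.19, -0.6, 0.38], "rotation": [0, 0, 0]}, {"claw": 1, "linear": [0.19, -0.6, 0.38], "rotation": [0, 0, 0]}, {"claw": 1, "linear": [0.19, -0.6, 0.38], "rotation": [0, 0, 0]}, {"claw": 1, "linear": [0.19, -0.6, 0.38], "rotation": [0, 0, 0]}, {"claw": 1, "linear": [0.19, -0.6, 0.38], "rotation": [0, 0, 0]}, {"claw": 1, "linear": [0.19, -0.6, 0.38], "rotation": [0, 0, 0]}]'

```text
time: 6.65
position: [0.502, 0.0945, 0.2122]
tool_rot: [-1.591, 0.734, 1.364]
ft_force: [0.4, 0.3, -0.6]
grip_width: 0.294
```

```bash
cat >> h.py <<'E'
def stat():
    s=get_state(); po,P=frames(); M=R.from_rotvec(s['tool_rot']).as_matrix()
    print('pos',s['position'].round(4),'port mm',(P.T@(s['position']-po)*1e3).round(1),'q',s['joint_positions'].round(2),'w',round(s['grip_width']*87,1),'qd',np.abs(s['qd']).max().round(3),'F',s['ft_force'].round(1),'Fport',(P.T@s['ft_force']).round(1))
def pplan(x,y,z,n=None):
    po,P=frames(); plan(po+P@(np.array([x,y,z])/1e3),Rport(),n=n)
E
python3 - <<'E'
from h import *
stat(); pplan(-3,0,85,n=4)
E
```

```text
pos [0.502  0.0945 0.2122] port mm [-34.7 -29.1 101.7] q [-0.22 -0.15  0.03  2.   -0.07  1.05  1.86] w 25.6 qd 0.382 F [ 0.4  0.3 -0.6] Fport [ 0.2  0.1 -0.8]
n 4 dist 0.0461 rot [ -1.38  -0.46 -11.83] rotrow [-0.0038 -0.0013 -0.0329]
[0.1, -0.34, 0.3] [0.11, -0.33, 0.3] [0.13, -0.33, 0.29] [0.15, -0.32, 0.29]
```

Request:
play_rows --targets '[{"claw": 1, "linear": [0.1, -0.34, 0.3], "rotation": [-0.004, -0.001, -0.033]}, {"claw": 1, "linear": [0.11, -0.33, 0.3], "rotation": [-0.004, -0.001, -0.033]}, {"claw": 1, "linear": [0.13, -0.33, 0.29], "rotation": [-0.004, -0.001, -0.033]}, {"claw": 1, "linear": [0.15, -0.32, 0.29], "rotation": [-0.004, -0.001, -0.033]}, {"claw": 1, "linear": [0, 0, 0], "rotation": [0, 0, 0]}, {"claw": 1, "linear": [0, 0, 0], "rotation": [0, 0, 0]}]'

```text
time: 7.15
position: [0.5192, 0.1421, 0.2065]
tool_rot: [-1.634, 0.529, 1.237]
ft_force: [0.6, 0.2, -0.8]
grip_width: 0.299
```

Run:
```python
from h import *
stat(); pplan(-3,0,85,n=1)
s=get_state(); im=get_image('wrist'); cv2.imwrite('pics/w2.png',im); cv2.imwrite('pics/s2.png',get_image('side')); cv2.imwrite('pics/t2.png',get_image('top'))
po,P=frames()
for c in((-21,-51.5,0),(-21,51.5,0),(21,-51.5,0),(21,51.5,0)): w=po+P@np.array(c)/1e3; print(c,wproj(w,s).round(1),proj('side',w).round(1),proj('top',w).round(1))
```

```text
pos [0.5192 0.1421 0.2065] port mm [-3.6  5.1 80.2] q [-0.26 -0.22  0.01  2.13 -0.15  0.8   1.9 ] w 26.1 qd 0.026 F [ 0.6  0.2 -0.8] Fport [ 0.2 -0.1 -1. ]
n 1 dist 0.007 rot [ 0.38  0.17 -0.03] rotrow [ 0.0042  0.0019 -0.0004]
[-0.19, -0.02, -0.2] 
(-21, -51.5, 0) [249.1 182.7] [[344.1 177. ]] [[253.8 185.2]]
(-21, 51.5, 0) [374.6 183.3] [[325.8 164.2]] [[217.  206.9]]
(21, -51.5, 0) [252.1 229.9] [[357.6 167.9]] [[244.9 170.4]]
(21, 51.5, 0) [371.6 230.6] [[338.6 155.8]] [[207.7 192. ]]
```

View pics/w2.png

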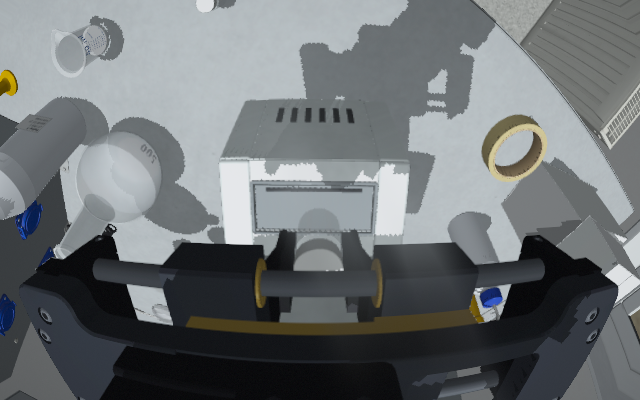

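The wrist view shows the port's corners at about (253,182), (376,183), (376,233) and (256,232). That is within about 3 px of my predictions. The vial is held straight between the fingers at (320,240). I'll zoom in to refine.

Run:
```python
from h import *
im=cv2.imread('pics/w2.png'); cv2.imwrite('pics/w2c.png',cv2.resize(im[145:265,240:400],(800,600),interpolation=cv2.INTER_CUBIC))
```

```text
(no output)
```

View pics/w2c.png

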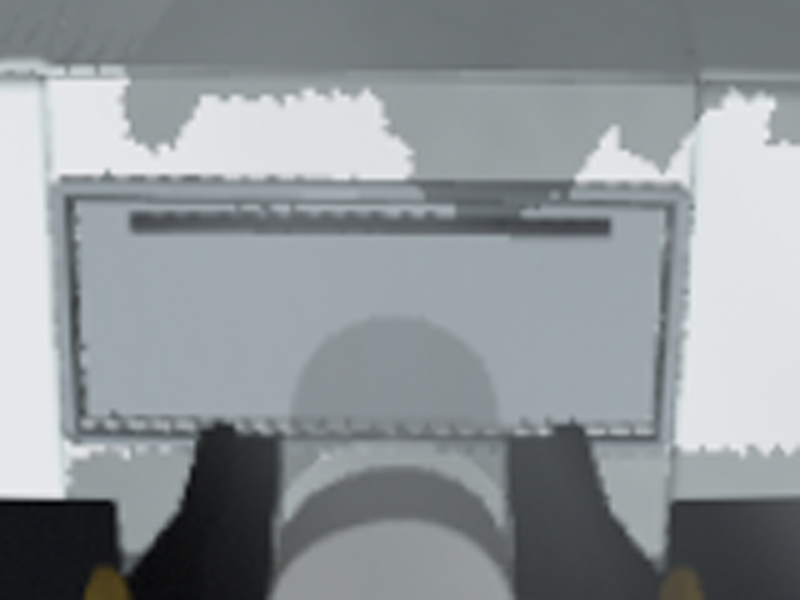

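Run:
```python
from h import *
s=get_state(); M=R.from_rotvec(s['tool_rot']).as_matrix(); po,P=frames()
for n,p in(('bottom front',(.025,.0135,0)),('bottom c',(.025,0,0)),('captop front',(-.033,.0135,0)),('cap low front',(-.020,.0135,0)),('tcp',(0,0,0))):
    w=wproj(s['position']+M@np.array(p),s); print(n,w.round(1),'crop',((w-[240,145])*5).round())
C=[]
for u,v in((253.6,184.4),(375.2,184.4),(255,232),(373.6,232.4)):
    o,d=wray(u,v,s); k=P[:,2]@(po-o)/(P[:,2]@d); q=P.T@(o+k*d-po)*1e3; C.append(q); print(q.round(1))
print('mean',np.mean(C,0).round(1))
for u,v in((245+55/5-5,0),):pass
for u,v in((240+0/5,145+75/5),(240+700/5,145+78/5)):
    o,d=wray(u,v,s); k=P[:,2]@(po-o)/(P[:,2]@d); print('front edge',(P.T@(o+k*d-po)*1e3).round(1))
```

```text
bottom front [318.1 210.1] crop [390. 326.]
bottom c [318.1 229.5] crop [390. 422.]
captop front [318.1 251.3] crop [390. 532.]
cap low front [318.1 239.7] crop [390. 473.]
tcp [318.1 246.2] crop [390. 506.]
[-18.5 -48.4  -0. ]
[-19.   51.5  -0. ]
[ 24.  -49.8  -0. ]
[23.9 52.8 -0. ]
mean [ 2.6  1.5 -0. ]
front edge [-39.  -58.9   0. ]
front edge [-38.9  54.4  -0. ]
```

```bash
sed -i 's/po=C0+RI@\[-.042,0,.136\]/po=C0+RI@[-.042,0,.136]; P=np.c_[px,py,pz]; po=po+P@[.0026,.0015,0]/' h.py
python3 - <<'E'
from h import *
stat(); pplan(-1.5,0,36,n=5)
E
```

```text
pos [0.5201 0.142  0.2072] port mm [-5.3  3.  80.5] q [-0.25 -0.22  0.01  2.13 -0.15  0.8   1.9 ] w 26.2 qd 0.009 F [-0.6 -0.3 -1.1] Fport [-1.1 -0.  -0.7]
n 5 dist 0.0447 rot [0.35 0.14 0.03] rotrow [0.0008 0.0003 0.0001]
[0.36, -0.03, -0.02] [0.36, -0.03, -0.02] [0.36, -0.03, -0.02] [0.36, -0.03, -0.02] [0.36, -0.03, -0.02]
```

Request:
play_rows --targets '[{"claw": 1, "linear": [0.36, -0.04, -0.03], "rotation": [0.001, 0, 0]}, {"claw": 1, "linear": [0.36, -0.04, -0.03], "rotation": [0.001, 0, 0]}, {"claw": 1, "linear": [0.36, -0.03, -0.02], "rotation": [0.001, 0, 0]}, {"claw": 1, "linear": [0.36, -0.03, -0.02], "rotation": [0.001, 0, 0]}, {"claw": 1, "linear": [0, 0, 0], "rotation": [0, 0, 0]}, {"claw": 1, "linear": [0, 0, 0], "rotation": [0, 0, 0]}]'

```text
time: 7.8
position: [0.5414, 0.1479, 0.1729]
tool_rot: [-1.627, 0.536, 1.233]
ft_force: [-0.3, -0.5, -2.0]
grip_width: 0.299
```

Run:
```python
from h import *
stat(); pplan(-1.5,0,36,n=2)
```

```text
pos [0.5414 0.1479 0.1729] port mm [-0.9 -1.6 40.2] q [-0.26 -0.14  0.01  2.13 -0.16  0.72  1.9 ] w 26.0 qd 0.034 F [-0.3 -0.5 -2. ] Fport [-1.3 -0.3 -1.6]
n 2 dist 0.0046 rot [-0.17  0.07 -0.09] rotrow [-0.001   0.0004 -0.0005]
[0.08, 0.01, 0.03] [0.08, 0.01, 0.03]
```

Request:
play_rows --targets '[{"claw": 1, "linear": [0.3, 0.01, 0.03], "rotation": [-0.001, 0, 0]}, {"claw": 1, "linear": [0.3, 0.01, 0.03], "rotation": [0, 0, 0]}, {"claw": 1, "linear": [0.3, 0, 0], "rotation": [0, 0, 0]}, {"claw": 1, "linear": [0, 0, 0], "rotation": [0, 0, 0]}]'

```text
time: 8.13
position: [0.55, 0.154, 0.151]
tool_rot: [-1.629, 0.535, 1.233]
ft_force: [-2.0, -2.0, 1.3]
grip_width: 0.294
```

Run:
```python
from h import *
stat(); pplan(-1.5,0,0,n=2)
```

```text
pos [0.55  0.154 0.151] port mm [-1.1 -0.3 15.9] q [-0.27 -0.09  0.01  2.13 -0.16  0.66  1.9 ] w 25.6 qd 0.014 F [-2.  -2.   1.3] Fport [-1.9 -0.8  2.4]
n 2 dist 0.0159 rot [-0.08  0.05 -0.07] rotrow [-0.0004  0.0003 -0.0004]
[0.32, 0.01, 0.0] [0.32, 0.01, 0.0]
```

Request:
play_rows --targets '[{"claw": 1, "linear": [0.32, 0.01, 0], "rotation": [0, 0, 0]}, {"claw": 1, "linear": [0.32, 0.01, 0], "rotation": [0, 0, 0]}, {"claw": 1, "linear": [0.32, 0, 0], "rotation": [0, 0, 0]}, {"claw": 1, "linear": [0, 0, 0], "rotation": [0, 0, 0]}]'

```text
time: 8.47
position: [0.5583, 0.1587, 0.1258]
tool_rot: [-1.628, 0.537, 1.236]
ft_force: [-2.5, -0.9, -2.2]
grip_width: 0.298
```

Run:
```python
from h import *
stat(); pplan(-1.5,0,-35,n=4)
cv2.imwrite('pics/w3.png',get_image('wrist')[145:285,220:420])
i=cv2.imread('pics/w3.png'); cv2.imwrite('pics/w3.png',cv2.resize(i,(800,560),interpolation=cv2.INTER_CUBIC))
```

```text
pos [0.5583 0.1587 0.1258] port mm [ -3.6   0.  -10.9] q [-0.27 -0.04  0.01  2.14 -0.17  0.61  1.91] w 26.0 qd 0.009 F [-2.5 -0.9 -2.2] Fport [-3.4  0.3 -0.8]
n 4 dist 0.0242 rot [-0.08  0.09 -0.25] rotrow [-0.0002  0.0002 -0.0007]
[0.24, -0.02, -0.0] [0.24, -0.02, -0.0] [0.24, -0.02, -0.0] [0.24, -0.02, -0.0]
```

View pics/w3.png

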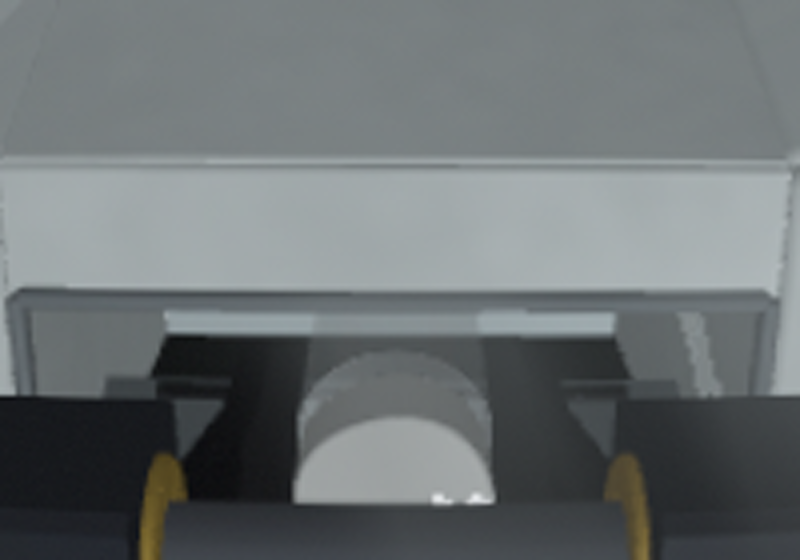

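The crop shows the flap pushed in, with the vial centred in the mouth (cap near (395,430)) and clear of the lower edge. I'll push on deeper.

Request:
play_rows --targets '[{"claw": 1, "linear": [0.32, -0.03, 0], "rotation": [0, 0, -0.001]}, {"claw": 1, "linear": [0.32, -0.03, 0], "rotation": [0, 0, -0.001]}, {"claw": 1, "linear": [0.32, -0.02, 0], "rotation": [0, 0, 0]}, {"claw": 1, "linear": [0, 0, 0], "rotation": [0, 0, 0]}]'

```text
time: 8.85
position: [0.57, 0.1649, 0.1032]
tool_rot: [-1.628, 0.534, 1.233]
ft_force: [-1.9, -1.1, -1.6]
grip_width: 0.296
```

Run:
```python
from h import *
stat(); pplan(-1.5,0,-51,n=2)
```

```text
pos [0.57   0.1649 0.1032] port mm [ -1.6   0.  -37. ] q [-0.27  0.02  0.01  2.14 -0.18  0.55  1.92] w 25.7 qd 0.005 F [-1.9 -1.1 -1.6] Fport [-2.7 -0.1 -0.5]
n 2 dist 0.014 rot [-0.09  0.09 -0.05] rotrow [-0.0005  0.0005 -0.0003]
[0.28, -0.0, -0.0] [0.28, -0.0, -0.0]
```

Request:
play_rows --targets '[{"claw": 1, "linear": [0.28, 0, 0], "rotation": [0, 0, 0]}, {"claw": 1, "linear": [0.28, 0, 0], "rotation": [0, 0, 0]}, {"claw": 1, "linear": [0, 0, 0], "rotation": [0, 0, 0]}]'

```text
time: 9.1
position: [0.576, 0.1682, 0.0887]
tool_rot: [-1.628, 0.535, 1.233]
ft_force: [-1.4, -0.2, -2.1]
grip_width: 0.299
```

Run:
```python
from h import *
stat(); pplan(-1.5,0,-51,n=1)
```

```text
pos [0.576  0.1682 0.0887] port mm [ -1.8   0.1 -53. ] q [-0.28  0.05  0.01  2.14 -0.19  0.52  1.93] w 26.0 qd 0.008 F [-1.4 -0.2 -2.1] Fport [-2.1  0.4 -1.3]
n 1 dist 0.002 rot [-0.09  0.09 -0.08] rotrow [-0.001   0.001  -0.0009]
[-0.08, -0.01, -0.01]
```

Bottom end is about 78 mm behind the mouth. Now I'll release with a partial opening, since the fingers can't open fully inside the port.

Request:
play_rows --targets '[{"claw": 0.5, "linear": [0, 0, 0], "rotation": [0, 0, 0]}, {"claw": 0.5, "linear": [0, 0, 0], "rotation": [0, 0, 0]}, {"claw": 0.5, "linear": [0, 0, 0], "rotation": [0, 0, 0]}, {"claw": 0.5, "linear": [0, 0, 0], "rotation": [0, 0, 0]}, {"claw": 0.5, "linear": [0, 0, 0], "rotation": [0, 0, 0]}, {"claw": 0.5, "linear": [0, 0, 0], "rotation": [0, 0, 0]}]'

```text
time: 9.6
position: [0.5768, 0.1691, 0.0899]
tool_rot: [-1.628, 0.532, 1.232]
ft_force: [-1.2, -0.9, -0.7]
grip_width: 0.495
```

Run:
```python
from h import *
stat()
i=get_image('wrist')[165:285,240:400]; cv2.imwrite('pics/w4.png',cv2.resize(i,(800,600),interpolation=cv2.INTER_CUBIC))
```

```text
pos [0.5768 0.1691 0.0899] port mm [ -0.2   0.6 -52.5] q [-0.28  0.05  0.01  2.13 -0.19  0.52  1.93] w 43.0 qd 0.006 F [-1.2 -0.9 -0.7] Fport [-1.6 -0.3  0. ]
```

View pics/w4.png

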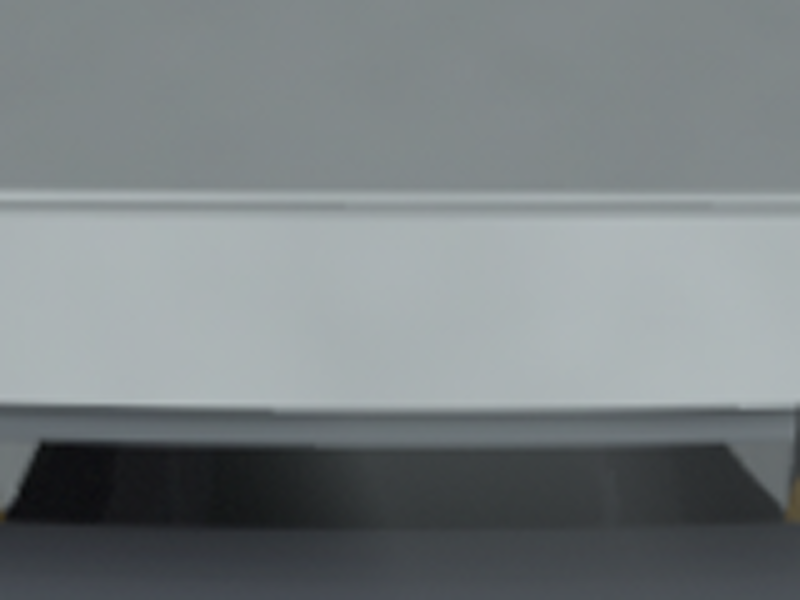

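The vial is no longer between the visible rods, so it has probably slid down. I'll withdraw part-way and look inside while the fingers still hold the flap.

Request:
play_rows --targets '[{"claw": 0.5, "linear": [-0.32, 0, 0], "rotation": [0, 0, 0]}, {"claw": 0.5, "linear": [-0.32, 0, 0], "rotation": [0, 0, 0]}, {"claw": 0.5, "linear": [-0.32, 0, 0], "rotation": [0, 0, 0]}, {"claw": 0.5, "linear": [-0.32, 0, 0], "rotation": [0, 0, 0]}, {"claw": 0.5, "linear": [-0.32, 0, 0], "rotation": [0, 0, 0]}, {"claw": 0.5, "linear": [0, 0, 0], "rotation": [0, 0, 0]}]'

```text
time: 10.15
position: [0.5596, 0.1589, 0.1305]
tool_rot: [-1.628, 0.533, 1.231]
ft_force: [-2.9, -1.8, 2.5]
grip_width: 0.499
```

Run:
```python
from h import *
stat(); s=get_state()
po,P=frames()
for c in ((-7,0,-52),(-21,0,-52),(-7,0,-110)): print(c,((wproj(po+P@np.array(c)/1e3,s)-[220,145])*4).round())
i=get_image('wrist')[145:285,220:420]
i=cv2.convertScaleAbs(i,alpha=1.3); cv2.imwrite('pics/w5.png',cv2.resize(i,(800,560),interpolation=cv2.INTER_CUBIC))
```

```text
pos [0.5596 0.1589 0.1305] port mm [-0.3 -0.4 -7.2] q [-0.27 -0.05  0.01  2.14 -0.17  0.61  1.91] w 43.4 qd 0.007 F [-2.9 -1.8  2.5] Fport [-1.9 -0.3  3.7]
(-7, 0, -52) [394. 259.]
(-21, 0, -52) [394. 183.]
(-7, 0, -110) [393. 172.]
```

View pics/w5.png

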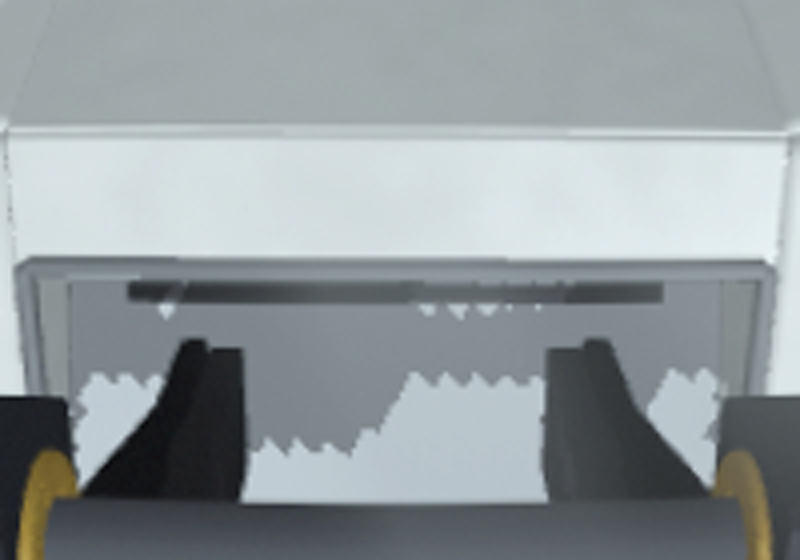

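The flap now rests on the fingertips, nearly shut, and no vial blocks it. I'll dip the fingers back to hold the flap open and take a picture of the vial inside. Then I'll withdraw and view that picture together with the shut flap.

Request:
play_rows --targets '[{"claw": 0.5, "linear": [0.3, 0, 0], "rotation": [0, 0, 0]}, {"claw": 0.5, "linear": [0.3, 0, 0], "rotation": [0, 0, 0]}, {"claw": 0.5, "linear": [0.3, 0, 0], "rotation": [0, 0, 0]}, {"claw": 0.5, "linear": [0, 0, 0], "rotation": [0, 0, 0]}]'

```text
time: 10.53
position: [0.5705, 0.1642, 0.11]
tool_rot: [-1.63, 0.53, 1.227]
ft_force: [-2.8, -0.7, -0.6]
grip_width: 0.501
```

Run:
```python
from h import *
stat(); s=get_state()
po,P=frames()
for c in ((6,0,-52),(0,0,-52),(6,13,-52),(6,0,-20),(-20,0,-20)): print(c,((wproj(po+P@np.array(c)/1e3,s)-[260,165])*5).round())
i=get_image('wrist'); cv2.imwrite('pics/w6.png',i); g=cv2.cvtColor(i,cv2.COLOR_BGR2GRAY)
print(g[190:275:4,[290,305,312,318,324,331,346]])
```

```text
pos [0.5705 0.1642 0.11  ] port mm [  1.6  -0.8 -30.9] q [-0.27  0.    0.01  2.14 -0.18  0.56  1.92] w 43.6 qd 0.005 F [-2.8 -0.7 -0.6] Fport [-2.8  0.7  0.7]
(6, 0, -52) [297. 364.]
(0, 0, -52) [297. 322.]
(6, 13, -52) [397. 364.]
(6, 0, -20) [298. 485.]
(-20, 0, -20) [298. 268.]
[[175 176 176 176 176 177 180]
 [174 174 175 176 176 176 179]
 [174 174 175 176 176 175 180]
 [174 173 174 176 175 175 179]
 [175 173 173 174 174 174 179]
 [175 173 173 173 174 174 180]
 [176 173 173 173 174 175 180]
 [177 173 174 174 174 176 179]
 [153 153 153 154 165 166 165]
 [110 111 111 111 111 111 110]
 [151 154 160 171 173 156 155]
 [ 39  61  62  63  62  63  63]
 [ 37  57  61  61  61  61  62]
 [ 34  53  59  59  59  60  60]
 [ 32  50  57  57  57  56  58]
 [ 46  56  63  62  63  61  58]
 [ 37  47  55  56  57  57  56]
 [ 71  73  77  79  78  79  79]
 [ 69  74  75  78  77  78  78]
 [ 69  72  75  78  77  77  78]
 [ 60  66  69  72  72  72  71]
 [ 55  59  62  66  66  66  66]]
```

The interior is too dark to read in grey levels. I'll probe by feel: close the fingers here, which would catch a hanging vial, then press down towards the expected cap depth.

Request:
play_rows --newtons 5 --targets '[{"claw": 1, "linear": [0, 0.2, 0], "rotation": [0, 0, 0]}, {"claw": 1, "linear": [0, 0, 0], "rotation": [0, 0, 0]}, {"claw": 1, "linear": [0, 0, 0], "rotation": [0, 0, 0]}, {"claw": 1, "linear": [0, 0, 0], "rotation": [0, 0, 0]}, {"claw": 1, "linear": [0, 0, 0], "rotation": [0, 0, 0]}, {"claw": 1, "linear": [0, 0, 0], "rotation": [0, 0, 0]}, {"claw": 1, "linear": [0, 0, 0], "rotation": [0, 0, 0]}]'

```text
time: 11.17
position: [0.5658, 0.1615, 0.106]
tool_rot: [-1.629, 0.532, 1.229]
ft_force: [-1.3, -0.6, 0.4]
grip_width: 0.062
```

Run:
```python
from h import *
stat(); pplan(-4,0,-48,n=3)
```

```text
pos [0.5658 0.1615 0.106 ] port mm [ -5.1  -1.  -32.2] q [-0.27 -0.    0.01  2.15 -0.19  0.55  1.93] w 5.4 qd 0.002 F [-1.3 -0.6  0.4] Fport [-1.1  0.   1. ]
n 3 dist 0.0159 rot [-0.13 -0.    0.17] rotrow [-0.0005 -0.      0.0006]
[0.21, -0.01, 0.01] [0.21, -0.01, 0.01] [0.21, -0.01, 0.01]
```

Request:
play_rows --targets '[{"claw": 1, "linear": [0.2, 0, 0], "rotation": [0, 0, 0]}, {"claw": 1, "linear": [0.2, 0, 0], "rotation": [0, 0, 0]}, {"claw": 1, "linear": [0.15, 0, 0], "rotation": [0, 0, 0]}, {"claw": 1, "linear": [0, 0, 0], "rotation": [0, 0, 0]}]'

```text
time: 11.5
position: [0.5724, 0.1652, 0.0936]
tool_rot: [-1.63, 0.53, 1.227]
ft_force: [-1.3, -0.6, -0.0]
grip_width: 0.005
```

Run:
```python
from h import *
stat()
```

```text
pos [0.5724 0.1652 0.0936] port mm [ -3.7  -0.8 -46.7] q [-0.27  0.03  0.01  2.15 -0.19  0.52  1.93] w 0.4 qd 0.003 F [-1.3 -0.6 -0. ] Fport [-1.3  0.1  0.6]
```

Request:
play_rows --targets '[{"claw": 1, "linear": [0.12, 0.03, 0], "rotation": [0, 0, 0]}, {"claw": 1, "linear": [0.08, 0, 0], "rotation": [0, 0, 0]}, {"claw": 1, "linear": [0, 0, 0], "rotation": [0, 0, 0]}]'

```text
time: 11.75
position: [0.5736, 0.1662, 0.0873]
tool_rot: [-1.63, 0.531, 1.228]
ft_force: [-1.9, -0.7, -0.2]
grip_width: 0.007
```

Run:
```python
from h import *
stat()
```

```text
pos [0.5736 0.1662 0.0873] port mm [ -5.1  -0.5 -52.9] q [-0.27  0.04  0.01  2.15 -0.2   0.51  1.94] w 0.6 qd 0.004 F [-1.9 -0.7 -0.2] Fport [-1.9  0.2  0.7]
```

Request:
play_rows --targets '[{"claw": 1, "linear": [0.08, 0, 0], "rotation": [0, 0, 0]}, {"claw": 1, "linear": [0.08, 0, 0], "rotation": [0, 0, 0]}, {"claw": 1, "linear": [0, 0, 0], "rotation": [0, 0, 0]}]'

```text
time: 12.0
position: [0.5779, 0.1667, 0.0903]
tool_rot: [-1.63, 0.526, 1.223]
ft_force: [0.1, -0.3, -1.4]
grip_width: 0.005
```

Run:
```python
from h import *
stat()
```

```text
pos [0.5779 0.1667 0.0903] port mm [ -0.2  -2.1 -52. ] q [-0.27  0.05  0.01  2.14 -0.2   0.51  1.94] w 0.5 qd 0.023 F [ 0.1 -0.3 -1.4] Fport [-0.6 -0.4 -1.2]
```

Request:
play_rows --targets '[{"claw": 1, "linear": [0.12, 0.2, 0.06], "rotation": [0, 0, 0]}, {"claw": 1, "linear": [0, 0, 0], "rotation": [0, 0, 0]}]'

```text
time: 12.17
position: [0.5779, 0.1668, 0.0895]
tool_rot: [-1.632, 0.521, 1.214]
ft_force: [-0.9, -1.1, -1.7]
grip_width: 0.003
```

Run:
```python
from h import *
stat()
```

```text
pos [0.5779 0.1668 0.0895] port mm [ -0.5  -1.9 -52.8] q [-0.27  0.04  0.01  2.15 -0.2   0.49  1.94] w 0.3 qd 0.016 F [-0.9 -1.1 -1.7] Fport [-1.9 -0.6 -0.9]
```

Request:
play_rows --targets '[{"claw": 1, "linear": [-0.3, 0, 0], "rotation": [0, 0, 0]}, {"claw": 1, "linear": [-0.3, 0, 0], "rotation": [0, 0, 0]}, {"claw": 1, "linear": [-0.3, 0, 0], "rotation": [0, 0, 0]}, {"claw": 1, "linear": [0, 0, 0], "rotation": [0, 0, 0]}]'

```text
time: 12.5
position: [0.5656, 0.1614, 0.1087]
tool_rot: [-1.631, 0.524, 1.219]
ft_force: [-1.7, -0.8, 1.0]
grip_width: 0.008
```

Run:
```python
from h import *
stat(); pplan(-3,0,-28,n=1)
```

```text
pos [0.5656 0.1614 0.1087] port mm [ -4.1  -1.  -29.7] q [-0.27 -0.01  0.01  2.16 -0.19  0.54  1.93] w 0.7 qd 0.01 F [-1.7 -0.8  1. ] Fport [-1.2  0.1  1.7]
n 1 dist 0.0022 rot [-0.14 -0.12  0.82] rotrow [-0.0015 -0.0014  0.0091]
[-0.07, -0.04, 0.04]
```

Request:
play_rows --targets '[{"claw": 1, "linear": [-0.5, 0, 0], "rotation": [0, 0, 0.004]}, {"claw": 1, "linear": [-0.5, 0, 0], "rotation": [0, 0, 0.004]}, {"claw": 1, "linear": [-0.6, 0, 0], "rotation": [0, 0, 0]}, {"claw": 1, "linear": [-0.7, 0, 0], "rotation": [0, 0, 0]}, {"claw": 1, "linear": [-0.7, 0, 0], "rotation": [0, 0, 0]}, {"claw": 1, "linear": [-0.7, 0, 0], "rotation": [0, 0, 0]}, {"claw": 1, "linear": [-0.6, 0, 0], "rotation": [0, 0, 0]}, {"claw": 1, "linear": [0, 0, 0], "rotation": [0, 0, 0]}, {"claw": 1, "linear": [0, 0, 0], "rotation": [0, 0, 0]}]'

```text
time: 13.25
position: [0.5229, 0.1396, 0.2129]
tool_rot: [-1.633, 0.528, 1.221]
ft_force: [0.4, -0.3, -1.1]
grip_width: 0.006
```

Run:
```python
from h import *
stat(); s=get_state()
w=get_image('wrist'); t=get_image('top'); sd=get_image('side')
for n,i in(('w7',w),('t7',t),('s7',sd)): cv2.imwrite(f'pics/{n}.png',i)
po,P=frames()
for c in((-21,-51.5,0),(21,51.5,0)): print(wproj(po+P@np.array(c)/1e3,s).round())
a=cv2.imread('pics/w6.png')[225:265,280:360]; a=cv2.convertScaleAbs(a,alpha=2.2)
f=lambda i,sz:cv2.resize(i,sz,interpolation=cv2.INTER_CUBIC)
m=np.vstack([np.hstack([f(w[130:280,220:420],(400,300)),f(a,(400,300))]),np.hstack([f(t[150:270,180:420],(400,300)),f(sd[130:340,240:400],(400,300))])])
cv2.imwrite('pics/m.png',m)
```

```text
pos [0.5229 0.1396 0.2129] port mm [-1.5 -0.4 85. ] q [-0.25 -0.23  0.01  2.12 -0.14  0.8   1.89] w 0.5 qd 0.027 F [ 0.4 -0.3 -1.1] Fport [-0.3 -0.4 -1.1]
[257. 178.]
[378. 225.]
```

View pics/m.png

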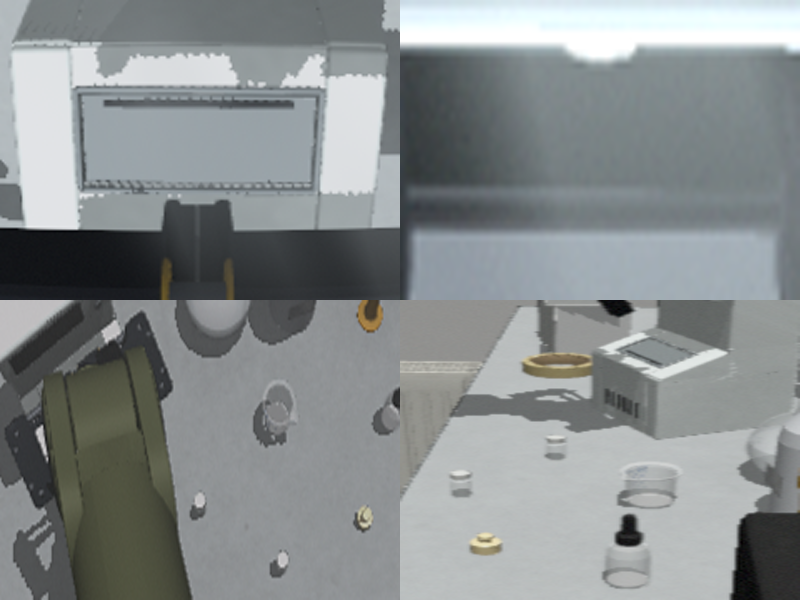

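The montage shows three things:
- **Flap:** it is shut flush (top left).
- **Vial:** the round white cap shows inside, deep and centred at about (600,50), at the place expected for a vial on the stop (top right).
- **Other objects:** the dropping bottle, brass weight, beaker and the two small vials all still stand where they were.

The hand is clear, 85 mm off the mouth, so I'm handing in.

```bash
python3 -c "
from bench import *
print(close_job())"
```

```text
the job is handed in; nothing more can be done
None
```

I loaded the largest of the three white vials into the instrument and handed the job in at about 13.5 s of the 42 s allowed. It went in bottom first and square to the slope, and pushed the flap open itself. I let it go with its bottom about 78 mm behind the mouth and took the hand out.

**Last checks:**
- **Flap:** the final wrist picture shows it shut flush, with the hand 85 mm clear and touching nothing.
- **Vial at the stop:** a picture through the open flap shows the round cap deep and centred in the chamber. Its edge was about 5 px from where I predicted for a vial on the stop.
- **Probe with closed fingers:** after release I dipped the hand back in and pressed down. It met nothing until a measured depth of about 52 mm, which is where the cap should be.
- **Other objects:** the dropping bottle, brass weight and beaker still stand upright where they were, judged by eye from the last pictures.

**What was less certain:**
- At about 52 mm deep the hand stopped advancing, but the wrist showed only 1–2 N. That is not a clear contact force, so the probe rules out a vial hanging high but does not prove it touched the cap.
- Position readings scattered by a few millimetres, and my port position from the wrist camera differed from the overview cameras by about 2.6 mm along the slope and 1.5 mm across it.
- Joint 2 briefly read −0.30 rad, right at its limit, while I was carrying the vial. I moved it away from there, and two-decimal readings can't show whether it passed the limit.

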